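# Lock the clevis pin of a pull-test fork with its hairpin clip

### The arm

A 7-joint arm with a two-finger parallel gripper is mounted at the origin on a cart in front of the work surface, level with it; the furniture and walls round the work are solid. World frame = base frame: x ahead of the robot, y to its left, z up, the work surface at z = 0. Lengths are in mm, angles in rad, forces in N, time in s.
With the tool pointing down it reaches from about 350 to 900 mm from the base axis. Payload 19.9 kg.
Tool frame: the origin (TCP) lies between the finger pads; the fingertips stand manip.tip_reach ahead of it and the grasp point (between the pads) lies 3 mm ahead of it (manip.tip_reach is the distance from the TCP to the fingertips, in mm); z points along the fingers, y is the line along which they close (so a half turn about z gives the same grasp; the last joint's range is limited). The gripper opens to 94 mm and grips with 3 to 60 N. Pads are 16 mm wide; open, the fingers measure 119 mm over their backs; the gripper's body (75 mm by 177 mm) begins 78 mm behind the grasp point.
Start: joints at [1.28, 0.417, -0.01, 1.614, 0.005, 1.111, -0.053], TCP at [154.502, -605.582, 227.425] pointing down, gripper open.
Joint ranges: [-2.81, 2.81], [-0.39, 2.02], [-1.27, 1.25], [0.06, 2.57], [-1.19, 4.33], [0.19, 2], [-2.82, 2.82]. Speed limits (rad/s): [1.89, 1.89, 2.39, 2.39, 3.01, 3.01, 3.01].

### API

Orientations are given as a unit quaternion [x, y, z, w].
In Python, from bench import manip gives the robot as it stands. The module is installed in compiled form; this text tells all that it offers.
- The arm moves only by the shell command python3 -m inch FILE [OPENING] [FORCE], which reads ROWS from the file FILE. ROWS is a JSON list that holds a single list of rows (three levels of brackets), with 1 to 12 rows, each of 6 numbers: dx, dy, dz in shares of 50 cm (1.0 is 50 cm), then a rotation vector rx, ry, rz in normalised numbers (1 is 360 degrees); each row is the pose to reach, as a shift and turn from the pose commanded when the command began, along the tool's axes at that moment; what a row does not reach only later rows make up. A row lasts 1/10 s, in which the tool goes at most 50 mm and 0.15 rad, less where a joint would pass 70% of its speed; a pose out of reach is approached as far as the arm can. OPENING is the opening from 0.0 (shut) to 1.0 (fully open), set as the command begins (- or left out keeps the last). The fingers move at their own pace and stop on an object; FORCE is the grip in N (left out, the last holds). Time passes only in rows, so rows that do not move let the fingers close. It prints the time, the measured TCP pose, the force, the opening and the grip force at its end. A shift or turn number past 1, either way, is cut back to 1. Input that does not fit is refused with a message, and nothing moves.
- manip.get_state(): the state, without advancing time (a new reading comes with each control period).
- manip.grab_frame(name): name is "scene" or "top" or "wrist"; returns a dict with "frame" (400x640x3 uint8, red, green, blue), "K" (3x3 intrinsics, pixels), "extrinsics" (4x4, takes a point from camera to world coordinates); the wrist camera has in their place "mount" (4x4, takes a point from camera to tool coordinates, whose origin is the TCP and whose axes are the flange's). Camera axes: x right, y up, looking along -z (the intrinsics and any distortion apply to the point x, -y, -z); pixel columns grow to the right and rows downward; lengths in mm; the calibration is good to about 2 mm. A picture is of the moment at which its call begins: read the wrist's pose just before it. There is no depth.
- manip.finish_job(): hands the job in; it is judged then, once.
The state is a dict: "t": time; "joints": joint angles; "joint_vel": joint speeds; "joint_torque": joint torques, N m; "position": TCP position; "eef_rot": TCP orientation; "contact_force": force on the tool from outside, world axes, zero at the start; "wrist_torque": the same for the moment, N m; "gripper_width": opening from 0.0 (shut) to 1.0 (fully open); "gripper_force": force on a finger pad.
Only numpy, scipy, OpenCV 4.12 (cv2) and the standard library are available. Lean on these libraries where they do the work, as an engineer would, in place of code of your own. Each camera call takes 0.05 s, during which the arm holds its last target. There are 200 camera calls.

### The job

The clevis pin of the pull-test fork still lacks its hairpin clip. Take the clip from its stand, thread its straight leg down through the cross hole in the free end of the pin, and push it fully home so that the sprung leg snaps round the shank and the clip's collar sits on it. Feel for the hole gently, never pushing the clip with more than about 25 N, then let go of the clip.

Things in the scene. Friction and masses are not known exactly. Their poses are not given: they have to be found in the camera images.
- clip: Hairpin clip, legs down in its stand at the start. Origin: on the straight leg's axis at the collar's underside; z up, x towards the sprung leg, y across the flat. Black collar 34x16 mm (x -11 to +23, z 0 to 6 mm) under the grip. Steel straight leg 5 mm round. About 70 g. The collar rests on the stand, frames parallel.
- clip_grip (a point): Middle of the clip's black grip block, at x = 6, z = 26 mm of the clip: 28 (x) x 16 (y) mm, z 6 to 41 mm. Pinch it here across either pair of faces; fingertips may reach down to the collar.
- clip_tip (a point): End of the straight leg, 52 mm below the collar's underside (clip z = -52 mm); its last 3 mm taper from 5 to 4.2 mm. It reaches the pin 11 mm before the sprung leg's end does.
- clip_bump (a point): Inward bump of the sprung leg (5 mm round, rests at x = 9, z = -23 mm of the clip; hinged under the collar, end flared out to x = 18.5, z = -41 mm). It yields outwards: pushing it past the shank takes about 3 to 8 N, most 14 to 20 mm before home; then it snaps in below and pulls the clip down until the collar meets the shank.
- clip_stand: Grey block, fixed to the worktop, foot 70x50 mm, top 60 mm above its underside, with a slot 34x9 mm for the clip's legs. Origin: under the straight leg's place, at the underside; z up, x along the slot (-7 to +27 mm). Lift the clip straight up 55 mm to clear it.
- fork: Aluminium fork of two cheeks (tops at z = 98 mm) on a dark steel base plate 90 (x) x 100 (y) x 12 mm, fixed; a steel link sticks out 60 mm to +x. Origin: centre of the plate's underside, z up. The clevis pin, 24 mm thick, lies level along y at x = 0, its axis at z = 80 mm, head on the +y side, free end out past the -y cheek (outer face y = -22 mm).
- pin_top (a point): Fixed point of the fork (x 0, y -49, z 92 mm; axes as the fork's) on the top line of the pin's free end. The upright cross hole (7 mm wide, edge barely broken, 28 mm from the pin's end) lies on this line, its middle anywhere within 14 mm either way along y: not measured, see or feel for it. The pin fits tight and stays put. Home: clip origin at z 0, x 0 here, over the hole, x axes parallel.

How it is judged (in metres and radians):
On the way, in this order (a step that is already met when the one before it is completed fails the run):
1. the clip is lifted clear of its stand (height (world z) of clip above 0.1 m and z of clip in the frame of clip_stand above 0.045 m and horizontal distance between clip and clip_stand above 0.06 m).
2. the straight leg is threaded through the cross hole (x of clip in the frame of fork between -0.004 and 0.004 m and y of clip in the frame of fork between -0.066 and -0.032 m and angle between clip's own z axis and vertical below 0.15 rad and angle between the x axis of clip and the x axis of fork, either way round below 0.3 rad and z of clip in the frame of fork below 0.118 m).
At the end, for the whole second after the job is handed in: Straight leg through the cross hole (clip origin within 4 mm of the pin axis line, 32 to 66 mm out from the fork's middle), upright within 0.15 rad, flat square to the pin within 0.3 rad, collar underside within 3.5 mm of the shank's top (at most 5 mm below it), released, at rest (x of clip in the frame of fork between -0.004 and 0.004 m and y of clip in the frame of fork between -0.066 and -0.032 m and angle between clip's own z axis and vertical below 0.15 rad and angle between the x axis of clip and the x axis of fork, either way round below 0.3 rad and z of clip in the frame of fork between 0.087 and 0.0955 m and linear speed of clip below 0.02 m/s); the robot touches nothing.
It fails at once if the clip is pressed on the pin or fork with contact forces of more than 50 N (its own sprung pinch of up to about 28 N included) (contact force between clip and fork above 50 N).
It also fails if it takes over 72 s, if anything falls off the work surface, if the arm or the gripper's body presses on something with over 40 N, if the wrist force passes 120 N, or if a joint passes its speed limit or range.

## Working session

There is one attempt and no reset: what is moved stays moved. The work goes in short steps, Python scripts to look and compute and a shell command to move; the robot and the scene stay as the last step left them, time stands still between calls to the robot, and variables do not carry over. Pictures are saved under pics/ and viewed, at most 10 in all, crops included, and the job is handed in when it is done.

```bash
mkdir -p pics; cat > h.py <<'E'
import numpy as np, cv2, json
from bench import manip
from scipy.spatial.transform import Rotation as R
def grab(name,fn):
    s=manip.get_state(); f=manip.grab_frame(name)
    if name=='wrist':
        T=np.eye(4);T[:3,:3]=R.from_quat(s['eef_rot']).as_matrix();T[:3,3]=s['position'];E=T@np.array(f['mount'])
    else: E=np.array(f['extrinsics'])
    cv2.imwrite('pics/'+fn+'.png',f['frame'][:,:,::-1]); np.savez('pics/'+fn+'.npz',K=f['K'],E=E,**({k:f[k] for k in f if 'dist' in k}))
    return f
def ray(fn,uv):
    d=np.load('pics/'+fn+'.npz');K,E=d['K'],d['E']
    p=np.linalg.solve(K,[uv[0],uv[1],1]);v=E[:3,:3]@np.array([p[0],-p[1],-p[2]]);return E[:3,3],v/np.linalg.norm(v)
def tri(*obs):
    A=np.zeros((3,3));b=np.zeros(3);r=[ray(*o) for o in obs]
    for o,v in r: P=np.eye(3)-np.outer(v,v);A+=P;b+=P@o
    x=np.linalg.solve(A,b);return x,[round(float(np.linalg.norm(np.cross(x-o,v))),1) for o,v in r]
def onz(fn,uv,z): o,v=ray(fn,uv);return o+v*(z-o[2])/v[2]
def proj(fn,p):
    d=np.load('pics/'+fn+'.npz');q=np.linalg.inv(d['E'])@np.append(p,1);w=d['K']@np.array([q[0],-q[1],-q[2]]);return w[:2]/w[2]
E
python3 - <<'E'
from h import *
for n in('scene','top','wrist'):
    f=grab(n,n+'0'); print(n,[k for k in f]); print(np.round(f['K'],1).tolist(),np.load(f'pics/{n}0.npz')['E'].round(3).tolist())
print(manip.get_state(),manip.tip_reach)
a=cv2.imread('pics/scene0.png');b=cv2.imread('pics/top0.png');
cv2.imwrite('pics/st.png',cv2.resize(np.vstack([a,b]),(480,600)))
E
```

```text
scene ['frame', 'K', 'extrinsics']
[[447.8, 0.0, 324.8], [0.0, 447.8, 202.0], [0.0, 0.0, 1.0]] [[0.905, 0.324, -0.277, 250.091], [-0.426, 0.701, -0.572, -624.626], [0.009, 0.635, 0.772, 721.516], [0.0, 0.0, 0.0, 1.0]]
top ['frame', 'K', 'extrinsics']
[[459.2, 0.0, 317.3], [0.0, 459.2, 204.1], [0.0, 0.0, 1.0]] [[0.017, 0.986, -0.167, 368.647], [-0.999, 0.022, 0.028, -120.969], [0.032, 0.166, 0.986, 944.243], [0.0, 0.0, 0.0, 1.0]]
wrist ['frame', 'K', 'mount']
[[328.9, 0.0, 312.4], [0.0, 328.9, 201.8], [0.0, 0.0, 1.0]] [[0.247, 0.943, 0.224, 218.49], [-0.969, 0.24, 0.057, -588.571], [-0.0, -0.231, 0.973, 384.354], [0.0, 0.0, 0.0, 1.0]]
{'t': 0.15, 'joints': array([ 1.27951679,  0.41785721, -0.01029809,  1.61402836,  0.00467174,
        1.11067483, -0.05300922]), 'joint_vel': array([ 8.20019739e-05, -2.43360958e-03,  1.12766550e-03, -1.53996858e-03,
       -9.04112856e-04, -1.03212468e-03, -8.91868243e-04]), 'joint_torque': array([ 8.77283273e-04, -8.51529479e+01,  6.39246963e-01, -4.26128197e+01,
       -4.87383502e-02,  1.71608938e-02,  6.24146810e-05]), 'position': array([ 154.42723349, -605.3501245 ,  226.95944875]), 'eef_rot': array([ 9.92212454e-01,  1.24556102e-01, -8.59480380e-05, -4.63985650e-04]), 'contact_force': array([-0.10884939,  0.19972885,  0.01998196]), 'wrist_torque': array([ 0.0415589 ,  0.05948932, -0.01307918]), 'gripper_force': 0.0, 'gripper_width': 1.0007114780521682} 22.0
```

View pics/top0.png

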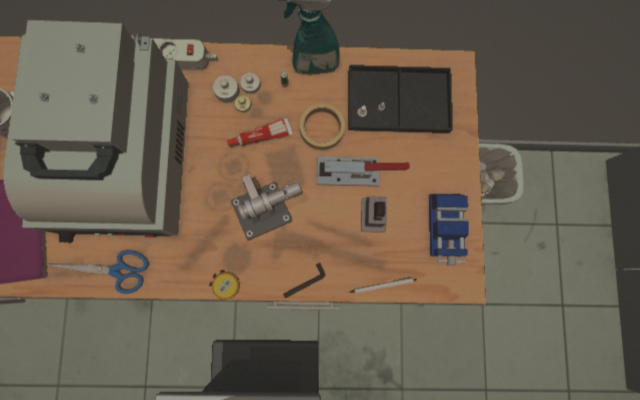

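View pics/scene0.png

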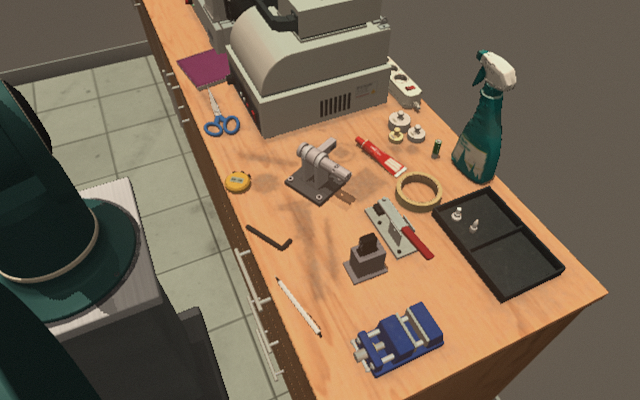

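Top view: fork is at about (262,208) and the stand with its clip at (375,213). Scene view: fork at (318,172), stand at (366,258). Next I'll enlarge both.

```bash
python3 - <<'E'
from h import *
def c(fn,x,y): return cv2.resize(cv2.imread(f'pics/{fn}.png')[y:y+60,x:x+80],(400,300),interpolation=cv2.INTER_CUBIC)
cv2.imwrite('pics/m1.png',np.vstack([np.hstack([c('scene0',280,135),c('scene0',330,225)]),np.hstack([c('top0',228,172),c('top0',335,185)])]))
E
```

```text
(no output)
```

View pics/m1.png

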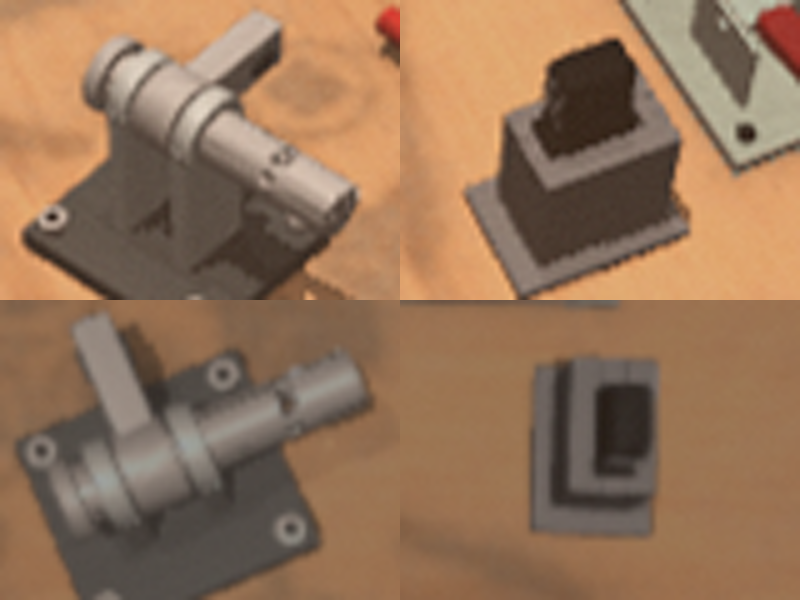

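```bash
python3 - <<'E'
from h import *
S=lambda x,y:('scene0',(280+x/5-.4,135+y/5-.4));S2=lambda x,y:('scene0',(330+(x-400)/5-.4,225+y/5-.4))
T=lambda x,y:('top0',(228+x/5-.4,172+(y-300)/5-.4));T2=lambda x,y:('top0',(335+(x-400)/5-.4,185+(y-300)/5-.4))
print('hole',tri(S(282,158),T(290,392)),onz(*T(290,392),92),onz(*S(282,158),92))
print('end',tri(S(345,195),T(358,372)))
print('boltA',tri(S(52,217),T(40,451)));
for n,p in dict(b1=(40,451),b2=(222,376),b3=(290,529)).items(): print(n,onz(*T(*p),13))
print('foot',[onz(*T2(*p),10).round(1) for p in[(535,362),(535,533),(652,535)]])
print('foot scene',[onz(*S2(*p),10).round(1) for p in[(467,190),(523,297),(688,233)]])
print('griptop',[onz(*T2(*p),101).round(1) for p in[(605,386),(655,386),(605,460),(650,460)]])
print('griptop sc',[onz(*S2(*p),101).round(1) for p in[(548,62),(560,80),(618,40),(635,55)]])
print('standtop',[onz(*T2(*p),60).round(1) for p in[(571,360),(571,495),(655,497)]])
print('standtop sc',[onz(*S2(*p),60).round(1) for p in[(505,120),(545,188),(680,140)]])
s=manip.get_state();print(s['position'],R.from_quat(s['eef_rot']).as_matrix().round(3))
E
```

```text
hole (array([536.93089262, -84.52870755,  89.64239058]), [1.8, 1.8]) [538.20496863 -85.13589303  92.        ] [534.04552427 -86.29088876  92.        ]
end (array([ 548.23068786, -110.85068018,   88.15328877]), [0.9, 0.9])
boltA (array([507.53119214,  31.38426713, -35.35975193]), [27.7, 27.7])
b1 [526.91333834  19.66445198  13.        ]
b2 [559.9973267  -53.60502035  13.        ]
b3 [496.88237189 -83.44052059  13.        ]
foot [array([ 543.4, -239.6,   10. ]), array([ 472.1, -239.7,   10. ]), array([ 472.3, -287.9,   10. ])]
foot scene [array([ 473.8, -243.7,   10. ]), array([ 472. , -292.1,   10. ]), array([ 538.9, -294.1,   10. ])]
griptop [array([ 517.8, -254.3,  101. ]), array([ 518.3, -273.2,  101. ]), array([ 489.9, -254.2,  101. ]), array([ 490.2, -271.1,  101. ])]
griptop sc [array([ 492.6, -259. ,  101. ]), array([ 492.8, -267.2,  101. ]), array([ 518.5, -261. ,  101. ]), array([ 520.7, -268.8,  101. ])]
standtop [array([ 535.2, -247.4,   60. ]), array([ 481.7, -247.3,   60. ]), array([ 481.6, -280.2,   60. ])]
standtop sc [array([ 483.2, -250.5,   60. ]), array([ 482.9, -281.1,   60. ]), array([ 535. , -283.7,   60. ])]
[ 154.42723349 -605.3501245   226.95944875] [[ 0.969  0.247 -0.   ]
 [ 0.247 -0.969  0.001]
 [-0.    -0.001 -1.   ]]
```

The numbers agree on a stand near (508,-265) with its axes along world x, and a fork yaw of about 24° with the hole near (537,-85). The next move takes the tool over the stand, turned to pinch along world x.

The rows are not in the units I measure in: shifts go in shares of 50 cm and turns go in shares of 360 degrees. I convert before sending: 423 mm is 0.846, -243 mm is -0.486, -1.321 rad is -0.2102.

```bash
echo '[[[0.846,-0.486,0,0,0,-0.2102],[0.846,-0.486,0,0,0,-0.2102],[0.846,-0.486,0,0,0,-0.2102],[0.846,-0.486,0,0,0,-0.2102],[0.846,-0.486,0,0,0,-0.2102],[0.846,-0.486,0,0,0,-0.2102],[0.846,-0.486,0,0,0,-0.2102],[0.846,-0.486,0,0,0,-0.2102],[0.846,-0.486,0,0,0,-0.2102],[0.846,-0.486,0,0,0,-0.2102],[0.846,-0.486,0,0,0,-0.2102],[0.846,-0.486,0,0,0,-0.2102]]]' > path.dat && python3 -m inch path.dat 0.5 15; echo '[[[0,0,0,0,0,0],[0,0,0,0,0,0]]]' > path.dat && python3 -m inch path.dat; python3 - <<'E'
from h import *
grab('wrist','w1');s=manip.get_state();print(s['joints'],s['position'],R.from_quat(s['eef_rot']).as_matrix().round(3))
E
```

```text
t: 1.35
position: [504.5, -265.0, 227.1]
eef_rot: [0.707, 0.708, -0.0, -0.0]
contact_force: [-0.3, -0.0, 0.6]
gripper_width: 0.5
gripper_force: 0.0
t: 1.55
position: [503.5, -266.6, 227.4]
eef_rot: [0.708, 0.706, -0.0, -0.0]
contact_force: [0.7, 0.4, 0.1]
gripper_width: 0.5
gripper_force: 0.0
[ 0.7926355   0.35129392 -0.44876671  1.74214281  0.16985769  1.08665074
  0.28658834] [ 503.6319929  -266.53678254  227.46045968] [[ 0.002  1.    -0.   ]
 [ 1.    -0.002 -0.   ]
 [-0.    -0.    -1.   ]]
```

View pics/w1.png

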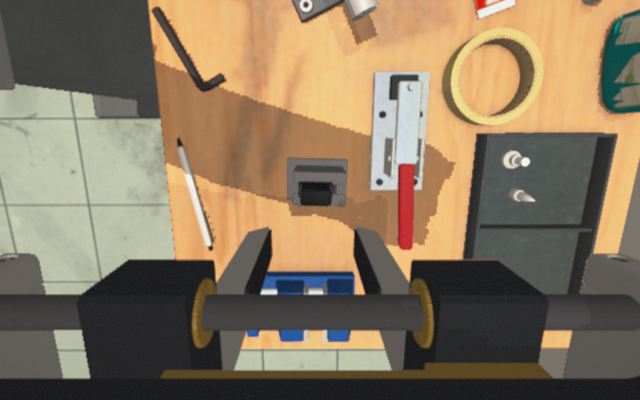

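Wrist view: the stand is at (317,183) and the clip grip at (316,193), between and below the fingers. The clamp's red handle ends at (405,247). I'll enlarge the stand.

```bash
python3 - <<'E'
from h import *
a=cv2.imread('pics/w1.png')[150:213,275:359];a=cv2.convertScaleAbs(a,alpha=1.6,beta=15)
cv2.imwrite('pics/w1c.png',cv2.resize(a,(800,600),interpolation=cv2.INTER_CUBIC))
E
```

```text
(no output)
```

View pics/w1c.png

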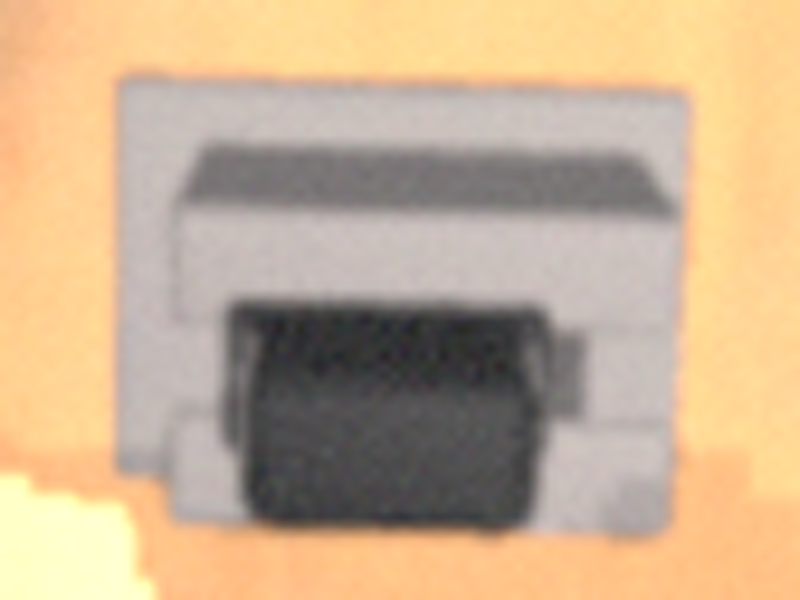

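The crop shows the slot sticking out at right (565,375), so the clip's +x (sprung leg) is world +x. The grip top spans x 248–535 and y 385–522.

```bash
python3 - <<'E'
from h import *
W=lambda x,y:('w1',(275+x/9.524-.45,150+y/9.524-.45))
T2=lambda x,y:('top0',(335+(x-400)/5-.4,185+(y-300)/5-.4));S2=lambda x,y:('scene0',(330+(x-400)/5-.4,225+y/5-.4))
print('grip',[onz(*W(*p),101).round(1) for p in[(250,388),(532,388),(250,520),(532,520)]])
print('stand top',[onz(*W(*p),60).round(1) for p in[(175,208),(675,215),(170,518),(668,530)]])
print('slot end',onz(*W(583,375),60),'collar',[onz(*W(*p),66).round(1) for p in[(228,312),(550,310)]])
print('tri grip centre',tri(W(391,454),T2(628,423)),tri(W(391,454),T2(628,423),S2(591,60)))
print('tri stand corner',tri(W(175,208),T2(571,495),S2(505,120)),tri(W(675,215),T2(571,360)))
E
```

```text
grip [array([ 492.9, -256.8,  101. ]), array([ 518.9, -256.9,  101. ]), array([ 492.7, -269.4,  101. ]), array([ 519.1, -269.5,  101. ])]
stand top [array([ 483.7, -245.9,   60. ]), array([ 535.9, -246.8,   60. ]), array([ 482.7, -279.2,   60. ]), array([ 535.9, -280.7,   60. ])]
slot end [ 526.55205842 -263.77835105   60.        ] collar [array([ 489.4, -255.9,   66. ]), array([ 522.6, -255.8,   66. ])]
tri grip centre (array([ 505.8591071 , -265.09663582,   90.34858935]), [0.4, 0.4]) (array([ 505.61544969, -263.449656  ,   99.6321419 ]), [0.3, 1.4, 1.1])
tri stand corner (array([ 483.51106783, -247.52502061,   55.3403228 ]), [0.9, 1.3, 1.3]) (array([ 536.81178057, -248.38526166,   51.18851423]), [0.3, 0.3])
```

Scaled: 100 mm is 0.2, 1.5 mm is 0.003.

```bash
echo '[[[0.004,0.003,0.08,0,0,0],[0.004,0.003,0.16,0,0,0],[0.004,0.003,0.2,0,0,0],[0.004,0.003,0.2,0,0,0],[0.004,0.003,0.2,0,0,0]]]' > path.dat && python3 -m inch path.dat; python3 - <<'E'
from h import *
P=[]
for i in range(4):
    grab('wrist',f'w{2+i}');P.append(manip.get_state()['position'])
print(np.array(P).round(2))
a=cv2.imread('pics/w5.png')[160:400,180:500];cv2.imwrite('pics/w5c.png',cv2.resize(a,(800,600),interpolation=cv2.INTER_CUBIC))
E
```

```text
t: 2.1
position: [505.9, -264.0, 128.2]
eef_rot: [0.707, 0.707, 0.0, 0.0]
contact_force: [-0.4, -0.6, 0.2]
gripper_width: 0.501
gripper_force: 0.0
[[ 506.31 -264.11  128.82]
 [ 506.41 -264.12  128.98]
 [ 506.42 -264.07  128.96]
 [ 506.34 -264.01  128.78]]
```

View pics/w5c.png

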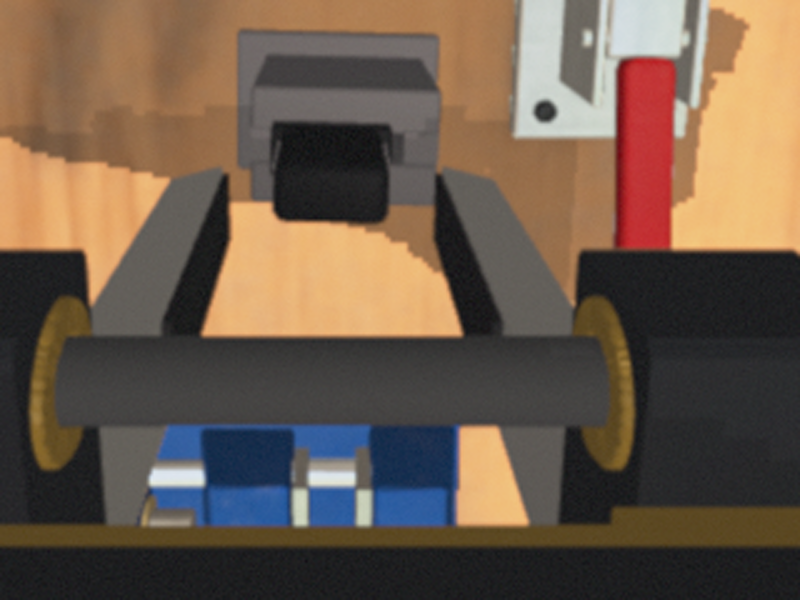

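The clip grip is at crop (332,190), centred between the fingertips at (230,200) and (436,200). I'll check the y alignment, then descend.

Scaled: 37 mm is 0.074, 19 mm is 0.038.

```bash
python3 - <<'E'
from h import *
W=lambda x,y:('w5',(180+x/2.5-.3,160+y/2.5-.3))
print([onz(*W(*p),101).round(1) for p in[(274,165),(389,165),(276,218),(386,218)]])
E
echo '[[[0,0,0.038,0,0,0],[0,0,0.074,0,0,0],[0,0,0.074,0,0,0],[0,0,0.074,0,0,0]]]' > path.dat && python3 -m inch path.dat
```

```text
[array([ 492.5, -255.8,  101. ]), array([ 519.6, -255.8,  101. ]), array([ 492.7, -269.1,  101. ]), array([ 519.1, -269.1,  101. ])]
t: 2.7
position: [506.1, -263.7, 91.3]
eef_rot: [0.707, 0.707, 0.0, 0.0]
contact_force: [-0.1, 0.2, 0.6]
gripper_width: 0.499
gripper_force: 0.0
```

Scaled: -110 mm is -0.22, -90 mm is -0.18.

```bash
echo '[[[0,0,0,0,0,0],[0,0,0,0,0,0],[0,0,0,0,0,0],[0,0,0,0,0,0],[0,0,0,0,0,0],[0,0,0,0,0,0],[0,0,0,0,0,0],[0,0,0,0,0,0]]]' > path.dat && python3 -m inch path.dat 0.0 40; echo '[[[0,0,-0.04,0,0,0],[0,0,-0.1,0,0,0],[0,0,-0.18,0,0,0],[0,0,-0.22,0,0,0],[0,0,-0.22,0,0,0],[0,0,-0.22,0,0,0]]]' > path.dat && python3 -m inch path.dat
```

```text
t: 3.5
position: [506.1, -263.8, 91.1]
eef_rot: [0.707, 0.707, 0.0, 0.0]
contact_force: [-0.6, 0.4, 7.0]
gripper_width: 0.296
gripper_force: 40.0
t: 4.1
position: [505.6, -263.6, 200.3]
eef_rot: [0.707, 0.707, -0.0, 0.0]
contact_force: [0.3, 0.9, -1.5]
gripper_width: 0.293
gripper_force: 40.0
```

Scaled: 124 mm is 0.248, 80 mm is 0.16, -0.424 rad is -0.0675.

```bash
echo '[[[0.08,0.038,0,0,0,-0.0223],[0.16,0.076,0,0,0,-0.0446],[0.248,0.112,0,0,0,-0.0675],[0.248,0.112,0,0,0,-0.0675],[0.248,0.112,0,0,0,-0.0675],[0.248,0.112,0,0,0,-0.0675]]]' > path.dat && python3 -m inch path.dat; python3 - <<'E'
from h import *
grab('wrist','f1');s=manip.get_state();print(s['joints'].round(2),s['position'],R.from_quat(s['eef_rot']).as_matrix().round(3))
for p in [(511.9,-31.9,0),(537,-85,92)]: print(proj('f1',p))
a=cv2.imread('pics/f1.png')[0:240,160:480];cv2.imwrite('pics/f1c.png',cv2.resize(a,(800,600),interpolation=cv2.INTER_CUBIC))
E
```

```text
t: 4.7
position: [561.1, -140.4, 199.4]
eef_rot: [0.543, 0.84, -0.0, -0.001]
contact_force: [-0.4, -0.6, -1.0]
gripper_width: 0.294
gripper_force: 40.0
[ 0.64  0.42 -0.57  1.74  0.26  1.05  0.4 ] [ 561.1755696  -140.68356094  199.68152359] [[-0.409  0.912 -0.001]
 [ 0.912  0.409  0.   ]
 [ 0.001 -0.001 -1.   ]]
[312.46998453  71.18953101]
[313.77340676 132.27241404]
```

View pics/f1c.png

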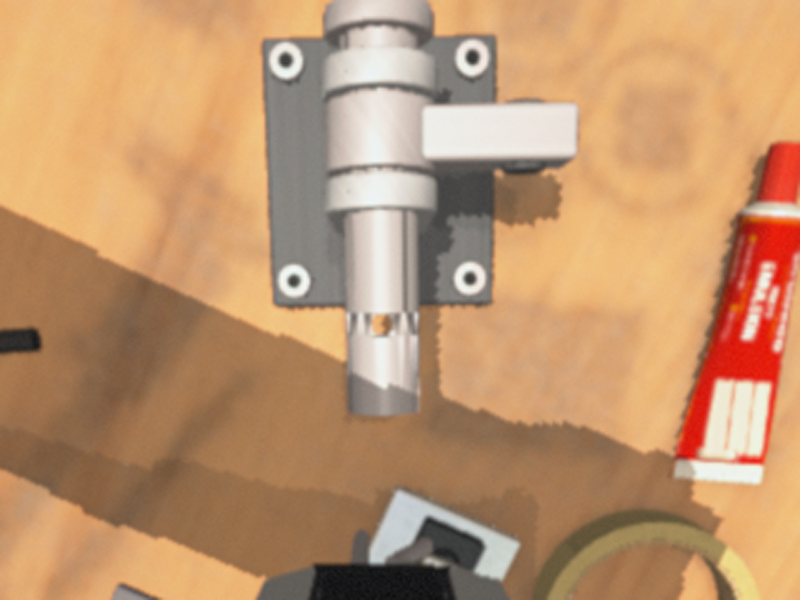

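The hole is plainly seen at crop (382,324), with the worktop showing through it. The pin edges are at x≈346 and 419 and the pin runs vertically, so the yaw matches.

```bash
python3 - <<'E'
from h import *
W=lambda x,y:('f1',(160+x/2.5-.3,y/2.5-.3))
S=lambda x,y:('scene0',(280+x/5-.4,135+y/5-.4));T=lambda x,y:('top0',(228+x/5-.4,172+(y-300)/5-.4))
h=onz(*W(382,324),92);print(h)
print(tri(W(382,324),T(288,395)),tri(W(382,324),T(288,395),S(284,157)))
b=[onz(*W(*p),13) for p in[(286,61),(473,57),(294,280),(470,278)]];print(np.round(b,1),np.mean(b,0))
v=b[0]+b[1]-b[2]-b[3];print('yaw',np.degrees(np.arctan2(-v[0],v[1])));
e=[onz(*W(*p),80) for p in[(346,215),(418,215),(348,400),(420,400)]];m1=(e[0]+e[1])/2;m2=(e[2]+e[3])/2;v=m1-m2;print('pin',m1,m2,'yaw',np.degrees(np.arctan2(-v[0],v[1])))
Rm=R.from_quat(manip.get_state()['eef_rot']).as_matrix();p=manip.get_state()['position']
print('hole in tool',Rm.T@(h-p))
E
```

```text
[535.14712351 -83.32235055  92.        ]
(array([535.33778515, -83.97311995,  99.41405825]), [0.8, 0.8]) (array([536.21688796, -83.92540666,  89.81992184]), [1.2, 1.3, 0.3])
[[462.1 -10.1  13. ]
 [526.5  20.3  13. ]
 [496.  -83.2  13. ]
 [560.5 -53.4  13. ]] [511.28416776 -31.6199358   13.        ]
yaw 24.839201854705752
pin [521.28775105 -52.46907777  80.        ] [ 546.02639586 -105.98073428   80.        ] yaw 24.81128244543513
hole in tool [ 62.92974339  -0.14509831 107.71687579]
```

Scaled: 62 mm is 0.124, 31 mm is 0.062, -0.01 rad is -0.0016.

```bash
echo '[[[0.062,0.006,0,0,0,0],[0.124,0.012,0,0,0,-0.0016],[0.124,0.012,0.02,0,0,-0.0016],[0.124,0.012,0.04,0,0,-0.0016],[0.124,0.012,0.04,0,0,-0.0016],[0.124,0.012,0.04,0,0,-0.0016]]]' > path.dat && python3 -m inch path.dat; python3 - <<'E'
from h import *
grab('scene','s2');grab('top','t2');print(manip.get_state()['position'])
c=lambda fn,x,y: cv2.resize(cv2.imread(f'pics/{fn}.png')[y:y+75,x:x+50],(400,600),interpolation=cv2.INTER_CUBIC)
cv2.imwrite('pics/s2c.png',cv2.convertScaleAbs(np.hstack([c('scene0',310,125),c('s2',310,125)]),alpha=1.3))
E
```

```text
t: 5.35
position: [541.7, -81.7, 180.1]
eef_rot: [0.539, 0.842, -0.0, -0.0]
contact_force: [-0.0, 0.1, -1.6]
gripper_width: 0.296
gripper_force: 40.0
[541.98005957 -81.25700413 180.55048001]
```

View pics/s2c.png

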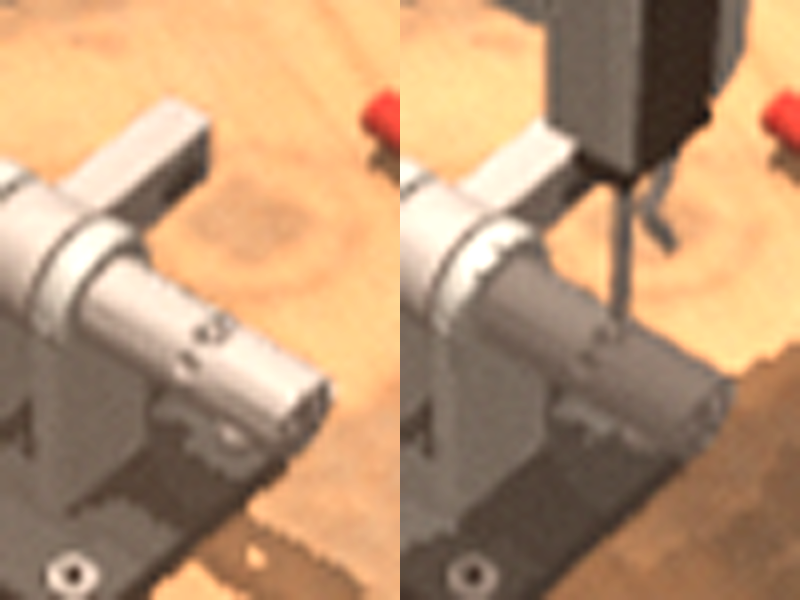

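Left, the hole mark is at (215,328). Right, the leg tip is at about (620,338), i.e. (220,338) in the same frame. I'll compare with predictions.

```bash
python3 - <<'E'
from h import *
s=manip.get_state();p=s['position'];Rm=R.from_quat(s['eef_rot']).as_matrix()
c=lambda q:(proj('s2',q)-[310,125]+.4)*8
tip=p+Rm@np.array([.7,-6,83.1]);top=p+Rm@np.array([.7,-6,31.1])
hole=np.array([535.5,-83.5,92]);print(tip,'tip',c(tip),'collar',c(top),'hole',c(hole))
for d in np.eye(3): print(c(tip+d*3)-c(tip))
print('tip by image if z',tip[2],onz('s2',(310+220/8-.4,125+340/8-.4),tip[2]), 'hole',onz('s2',(310+215/8-.4,125+328/8-.4),92))
E
```

```text
[536.24855204 -83.12903804  97.44966588] tip [214.24325974 305.91730508] collar [220.73722263 148.38495836] hole [211.5140895 323.507916 ]
[11.06524049 -3.6956606 ]
[-5.42988642 -8.02185326]
[ 0.35888322 -8.69354661]
tip by image if z 97.44966587589347 [532.4556209  -93.99845255  97.44966588] hole [535.60223943 -85.22194495  92.        ]
```

```bash
python3 - <<'E'
from h import *
s=manip.get_state();p=s['position'];Rm=R.from_quat(s['eef_rot']).as_matrix()
c=lambda q:(proj('s2',q)-[310,125]+.4)*8
o=p+Rm@np.array([.7,-6,31.1])
for n,q in dict(sprung=(18.5,0,-41),bump=(9,0,-23),colcorner=(-11,-8,0)).items(): print(n,c(o+Rm@np.array([q[1],q[0],-q[2]])))
for q in [(-8,-14,22),(8,-14,22),(-8,-26,22),(-8,14,22)]:print('finger',c(p+Rm@np.array(q)))
E
```

```text
sprung [263.44963168 232.67356418]
bump [241.57925232 199.73040683]
colcorner [217.6915227  189.10691369]
finger [229.55145339 154.46355932]
finger [175.31882832 123.21362289]
finger [196.25134405 182.29632403]
finger [305.41309081  91.05718776]
```

Prediction puts the leg tip at (214,306), so the dark patch below it is the hole, and the sprung leg matches to within about 1 mm. I'll go down gently and feel.

Scaled: 6 mm is 0.012, 5 mm is 0.01.

```bash
echo '[[[0,0,0.004,0,0,0],[0,0,0.008,0,0,0],[0,0,0.01,0,0,0],[0,0,0.012,0,0,0],[0,0,0.012,0,0,0]]]' > path.dat && python3 -m inch path.dat; echo '[[[0,0,0.001,0,0,0],[0,0,0.002,0,0,0],[0,0,0.002,0,0,0]]]' > path.dat && python3 -m inch path.dat
```

```text
t: 5.95
position: [541.7, -80.6, 174.3]
eef_rot: [0.538, 0.843, -0.0, -0.0]
contact_force: [-0.5, -0.0, -1.1]
gripper_width: 0.296
gripper_force: 40.0
t: 6.25
position: [541.7, -80.6, 173.4]
eef_rot: [0.538, 0.843, 0.0, -0.0]
contact_force: [-0.2, 0.4, -0.6]
gripper_width: 0.297
gripper_force: 40.0
```

Scaled: 1 mm is 0.002, 0.5 mm is 0.001.

```bash
echo '[[[0,0,0.001,0,0,0],[0,0,0.002,0,0,0],[0,0,0.002,0,0,0]]]' > path.dat && python3 -m inch path.dat; echo '[[[0,0,0.001,0,0,0],[0,0,0.002,0,0,0],[0,0,0.002,0,0,0]]]' > path.dat && python3 -m inch path.dat
```

```text
t: 6.55
position: [541.7, -80.6, 172.4]
eef_rot: [0.538, 0.843, -0.0, -0.0]
contact_force: [0.1, -0.6, -0.6]
gripper_width: 0.293
gripper_force: 40.0
t: 6.85
position: [541.7, -80.6, 171.4]
eef_rot: [0.538, 0.843, -0.0, -0.0]
contact_force: [0.1, 0.1, -1.0]
gripper_width: 0.294
gripper_force: 40.0
```

Scaled: 1.5 mm is 0.003, 1 mm is 0.002.

```bash
for i in 1 2; do echo '[[[0,0,0.001,0,0,0],[0,0,0.002,0,0,0],[0,0,0.003,0,0,0],[0,0,0.003,0,0,0]]]' > path.dat && python3 -m inch path.dat | grep -E 'position|contact'; done; echo '[[[0,0,0.001,0,0,0],[0,0,0.002,0,0,0],[0,0,0.003,0,0,0],[0,0,0.003,0,0,0]]]' > path.dat && python3 -m inch path.dat
```

```text
position: [541.7, -80.6, 169.9]
contact_force: [-1.2, 0.6, -0.2]
position: [541.7, -80.6, 168.4]
contact_force: [1.0, -0.6, -1.0]
t: 8.05
position: [541.7, -80.6, 166.8]
eef_rot: [0.538, 0.843, -0.0, -0.0]
contact_force: [0.3, 1.0, -0.6]
gripper_width: 0.298
gripper_force: 40.0
```

The tip is 8 mm into the hole with no load. I'll continue.

Scaled: 2 mm is 0.004, 1.4 mm is 0.0028.

```bash
for i in 1 2; do echo '[[[0,0,0.0014,0,0,0],[0,0,0.0028,0,0,0],[0,0,0.004,0,0,0],[0,0,0.004,0,0,0]]]' > path.dat && python3 -m inch path.dat | grep -E 'position|contact'; done; echo '[[[0,0,0.0014,0,0,0],[0,0,0.0028,0,0,0],[0,0,0.004,0,0,0],[0,0,0.004,0,0,0]]]' > path.dat && python3 -m inch path.dat
```

```text
position: [541.7, -80.6, 164.8]
contact_force: [0.2, 0.2, -0.8]
position: [541.7, -80.6, 162.9]
contact_force: [-0.1, 0.6, -0.2]
t: 9.25
position: [541.7, -80.6, 160.8]
eef_rot: [0.538, 0.843, -0.0, -0.0]
contact_force: [0.7, -0.1, 0.0]
gripper_width: 0.294
gripper_force: 40.0
```

Scaled: 2 mm is 0.004, 1.4 mm is 0.0028.

```bash
echo '[[[0,0,0.0014,0,0,0],[0,0,0.0028,0,0,0],[0,0,0.004,0,0,0],[0,0,0.004,0,0,0]]]' > path.dat && python3 -m inch path.dat
```

```text
t: 9.65
position: [541.7, -80.6, 158.9]
eef_rot: [0.538, 0.843, -0.0, -0.0]
contact_force: [-0.4, 0.1, -0.7]
gripper_width: 0.296
gripper_force: 40.0
```

Scaled: 2 mm is 0.004, 1.4 mm is 0.0028.

```bash
for i in 1 2; do echo '[[[0,0,0.0014,0,0,0],[0,0,0.0028,0,0,0],[0,0,0.004,0,0,0],[0,0,0.004,0,0,0]]]' > path.dat && python3 -m inch path.dat | grep -E 'position|contact'; done; echo '[[[0,0,0.0014,0,0,0],[0,0,0.0028,0,0,0],[0,0,0.004,0,0,0],[0,0,0.004,0,0,0]]]' > path.dat && python3 -m inch path.dat
```

```text
position: [541.7, -80.6, 156.8]
contact_force: [-0.3, -0.5, -0.3]
position: [541.7, -80.6, 154.8]
contact_force: [-0.2, -0.4, -0.4]
t: 10.85
position: [541.7, -80.6, 152.8]
eef_rot: [0.538, 0.843, -0.0, -0.0]
contact_force: [0.7, 0.3, -0.4]
gripper_width: 0.298
gripper_force: 40.0
```

Scaled: 2 mm is 0.004, 1.4 mm is 0.0028.

```bash
for i in 1 2; do echo '[[[0,0,0.0014,0,0,0],[0,0,0.0028,0,0,0],[0,0,0.004,0,0,0],[0,0,0.004,0,0,0]]]' > path.dat && python3 -m inch path.dat | grep -E 'position|contact|eef'; done
```

```text
position: [541.7, -80.6, 150.9]
eef_rot: [0.538, 0.843, -0.0, -0.0]
contact_force: [-0.1, -0.4, 0.6]
position: [541.7, -80.6, 148.8]
eef_rot: [0.538, 0.843, -0.0, -0.0]
contact_force: [-0.4, 0.6, -0.8]
```

Scaled: 2 mm is 0.004, 1.4 mm is 0.0028.

```bash
for i in 1 2; do echo '[[[0,0,0.0014,0,0,0],[0,0,0.0028,0,0,0],[0,0,0.004,0,0,0],[0,0,0.004,0,0,0]]]' > path.dat && python3 -m inch path.dat | grep -E 'position|contact'; done
```

```text
position: [541.9, -80.5, 146.9]
contact_force: [0.8, 0.4, -0.8]
position: [542.0, -80.6, 145.2]
contact_force: [1.1, -1.3, 3.2]
```

Scaled: 2 mm is 0.004, 1.4 mm is 0.0028.

```bash
echo '[[[0,0,0.0014,0,0,0],[0,0,0.0028,0,0,0],[0,0,0.004,0,0,0],[0,0,0.004,0,0,0]]]' > path.dat && python3 -m inch path.dat | grep -E 'position|contact|eef'
```

```text
position: [542.1, -80.6, 143.3]
eef_rot: [0.538, 0.843, 0.0, 0.0]
contact_force: [0.1, 0.2, 6.2]
```

Scaled: 2 mm is 0.004, 1.4 mm is 0.0028.

```bash
echo '[[[0,0,0.0014,0,0,0],[0,0,0.0028,0,0,0],[0,0,0.004,0,0,0],[0,0,0.004,0,0,0]]]' > path.dat && python3 -m inch path.dat | grep -E 'position|contact|eef'
```

```text
position: [542.3, -80.7, 141.6]
eef_rot: [0.538, 0.843, 0.0, 0.001]
contact_force: [-0.5, -1.5, 12.2]
```

Scaled: 1.5 mm is 0.003, 1 mm is 0.002.

```bash
echo '[[[0,0,0.001,0,0,0],[0,0,0.002,0,0,0],[0,0,0.003,0,0,0],[0,0,0.003,0,0,0]]]' > path.dat && python3 -m inch path.dat | grep -E 'position|contact|eef'
```

```text
position: [542.1, -80.7, 139.8]
eef_rot: [0.538, 0.843, 0.0, 0.0]
contact_force: [0.8, -0.0, 5.9]
```

Scaled: 1.5 mm is 0.003, 1 mm is 0.002.

```bash
echo '[[[0,0,0.001,0,0,0],[0,0,0.002,0,0,0],[0,0,0.003,0,0,0],[0,0,0.003,0,0,0]]]' > path.dat && python3 -m inch path.dat | grep -E 'position|contact|eef'
```

```text
position: [542.0, -80.6, 138.1]
eef_rot: [0.538, 0.843, 0.0, 0.0]
contact_force: [2.3, -0.5, 3.6]
```

Scaled: 2 mm is 0.004, 1.4 mm is 0.0028.

```bash
echo '[[[0,0,0.0014,0,0,0],[0,0,0.0028,0,0,0],[0,0,0.004,0,0,0],[0,0,0.004,0,0,0]]]' > path.dat && python3 -m inch path.dat | grep -E 'position|contact|eef'
```

```text
position: [542.0, -80.5, 136.0]
eef_rot: [0.538, 0.843, 0.0, 0.0]
contact_force: [3.0, 0.2, 3.3]
```

Scaled: 2 mm is 0.004, 1.4 mm is 0.0028.

```bash
echo '[[[0,0,0.0014,0,0,0],[0,0,0.0028,0,0,0],[0,0,0.004,0,0,0],[0,0,0.004,0,0,0]]]' > path.dat && python3 -m inch path.dat | grep -E 'position|contact|eef'
```

```text
position: [541.8, -80.4, 133.7]
eef_rot: [0.538, 0.843, 0.0, -0.0]
contact_force: [5.3, 2.0, -3.5]
```

Past the peak, the clip now pulls itself down. I'll finish gently.

Scaled: 3 mm is 0.006, 2 mm is 0.004.

```bash
echo '[[[0,0,0.002,0,0,0],[0,0,0.004,0,0,0],[0,0,0.006,0,0,0],[0,0,0.006,0,0,0]]]' > path.dat && python3 -m inch path.dat | grep -E 'position|contact|eef'
```

```text
position: [541.7, -80.5, 130.6]
eef_rot: [0.538, 0.843, 0.0, -0.0]
contact_force: [6.0, 2.4, -6.1]
```

Scaled: 3 mm is 0.006, 2 mm is 0.004.

```bash
echo '[[[0,0,0.002,0,0,0],[0,0,0.004,0,0,0],[0,0,0.006,0,0,0],[0,0,0.006,0,0,0]]]' > path.dat && python3 -m inch path.dat | grep -E 'position|contact|eef'
```

```text
position: [541.6, -80.5, 127.6]
eef_rot: [0.538, 0.843, -0.0, -0.0]
contact_force: [4.5, 2.4, -4.3]
```

Scaled: 2 mm is 0.004, 1.4 mm is 0.0028.

```bash
echo '[[[0,0,0.0014,0,0,0],[0,0,0.0028,0,0,0],[0,0,0.004,0,0,0],[0,0,0.004,0,0,0]]]' > path.dat && python3 -m inch path.dat | grep -E 'position|contact|eef'
```

```text
position: [541.6, -80.5, 125.6]
eef_rot: [0.538, 0.843, -0.0, -0.0]
contact_force: [3.9, 1.2, -4.9]
```

Scaled: 1 mm is 0.002, 0.5 mm is 0.001.

```bash
echo '[[[0,0,0.001,0,0,0],[0,0,0.002,0,0,0],[0,0,0.002,0,0,0]]]' > path.dat && python3 -m inch path.dat | grep -E 'position|contact|eef'
```

```text
position: [541.6, -80.6, 124.8]
eef_rot: [0.538, 0.843, -0.0, -0.0]
contact_force: [3.7, 2.0, -3.2]
```

Scaled: 1 mm is 0.002, 0.5 mm is 0.001.

```bash
echo '[[[0,0,0.001,0,0,0],[0,0,0.002,0,0,0],[0,0,0.002,0,0,0]]]' > path.dat && python3 -m inch path.dat | grep -E 'position|contact|eef'
```

```text
position: [541.4, -80.8, 123.8]
eef_rot: [0.538, 0.843, -0.0, -0.0]
contact_force: [1.6, 0.4, -2.3]
```

Scaled: 1 mm is 0.002, 0.5 mm is 0.001.

```bash
echo '[[[0,0,0.001,0,0,0],[0,0,0.002,0,0,0],[0,0,0.002,0,0,0]]]' > path.dat && python3 -m inch path.dat | grep -E 'position|contact|eef'
```

```text
position: [541.5, -80.8, 123.0]
eef_rot: [0.538, 0.843, -0.0, -0.0]
contact_force: [-1.4, 0.2, 2.2]
```

The collar has met the shank, as the force turned positive. Now I release, back off upward and look.

Scaled: -110 mm is -0.22, -90 mm is -0.18.

```bash
echo '[[[0,0,0,0,0,0],[0,0,0,0,0,0],[0,0,0,0,0,0],[0,0,0,0,0,0],[0,0,0,0,0,0]]]' > path.dat && python3 -m inch path.dat 0.45; echo '[[[0,0,-0.02,0,0,0],[0,0,-0.06,0,0,0],[0,0,-0.12,0,0,0],[0,0,-0.18,0,0,0],[-0.06,0,-0.22,0,0,0],[-0.14,0,-0.22,0,0,0],[-0.14,0,-0.22,0,0,0],[-0.14,0,-0.22,0,0,0]]]' > path.dat && python3 -m inch path.dat; python3 - <<'E'
from h import *
grab('wrist','e1');grab('scene','e2')
a=cv2.imread('pics/e1.png')[60:200,240:380];b=cv2.imread('pics/e2.png')[125:200,300:375]
cv2.imwrite('pics/e.png',np.hstack([cv2.resize(x,(400,400),interpolation=cv2.INTER_CUBIC) for x in(a,b)]))
E
```

```text
t: 17.45
position: [541.7, -80.6, 122.9]
eef_rot: [0.538, 0.843, 0.0, -0.0]
contact_force: [-0.5, 1.0, 0.0]
gripper_width: 0.452
gripper_force: 0.0
t: 18.25
position: [571.2, -144.5, 233.3]
eef_rot: [0.539, 0.842, 0.0, -0.0]
contact_force: [0.4, 1.1, 0.8]
gripper_width: 0.447
gripper_force: 0.0
```

View pics/e.png

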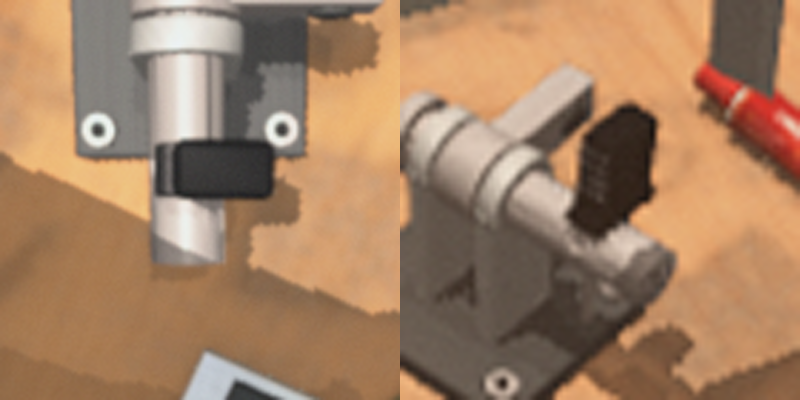

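The clip is on the pin and released. Left: collar end at x=155, grip top 175–272. It may lean slightly, so I'll fit the tilt by number.

```bash
python3 - <<'E'
from h import *
from scipy.optimize import least_squares
W=lambda x,y:np.array((240+x/2.857-.3,60+y/2.857-.3));S=lambda x,y:np.array((300+(x-400)/5.333-.4,125+y/5.333-.4))
F=R.from_euler('z',24.6,degrees=True)
# grip top corners (x,y,z clip)
obs=[('e1',W(176,142),(-8,8,41)),('e1',W(272,142),(20,8,41)),('e1',W(176,197),(-8,-8,41)),('e1',W(272,197),(20,-8,41)),('e1',W(155,145),(-11,8,6)),('e1',W(155,195),(-11,-8,6)),
 ('e2',S(630,104),(20,8,41)),('e2',S(657,122),(20,-8,41)),('e2',S(602,150),(-8,-8,41)),('e2',S(568,215),(-11,8,3)),('e2',S(600,240),(-11,-8,0))]
def res(v,o):
    Rm=F*R.from_rotvec(v[3:]);return np.concatenate([proj(f,v[:3]+Rm.apply(m))-u for f,u,m in o])
for o in(obs[:6],obs):
    r=least_squares(res,[535,-84,92,0,0,0],args=(o,),loss='soft_l1')
    c=F.inv().apply(r.x[:3]-[511.3,-31.6,0]);print('fork coords',c.round(1),'rot',r.x[3:].round(3),'rms',np.sqrt(np.mean(res(r.x,o)**2)).round(2))
E
```

```text
fork coords [ -0.1 -56.6  69. ] rot [0.009 0.146 0.003] rms 0.23
fork coords [  1.3 -57.6  88.4] rot [-0.017  0.109 -0.023] rms 1.0
```

The rows are not in the units I measure in: shifts go in shares of 50 cm and turns go in shares of 360 degrees. I convert before sending: 90 mm is 0.18, 60 mm is 0.12.

```bash
python3 - <<'E'
from h import *
from scipy.optimize import least_squares
s=manip.get_state()
W=lambda x,y:np.array((240+x/2.857-.3,60+y/2.857-.3))
F=R.from_euler('z',24.6,degrees=True)
obs=[(W(176,142),(-8,8,41)),(W(272,142),(20,8,41)),(W(176,197),(-8,-8,41)),(W(272,197),(20,-8,41)),(W(155,145),(-11,8,6)),(W(155,195),(-11,-8,6))]
def res(v,z):
    Rm=F*R.from_rotvec(v[2:]);return np.concatenate([proj('e1',np.array([v[0],v[1],z])+Rm.apply(m))-u for u,m in obs])
for z in(90,92,94):
    r=least_squares(res,[535,-84,0,0,0],args=(z,));print(z,r.x.round(3),F.inv().apply([*(r.x[:2]-[511.3,-31.6]),0]).round(1),np.sqrt(np.mean(r.fun**2)).round(2))
E
echo '[[[0.04,0.04,0,0,0,0],[0.08,0.12,0,0,0,0],[0.08,0.18,0,0,0,0],[0.08,0.18,0,0,0,0],[0.08,0.18,0,0,0,0]]]' > path.dat && python3 -m inch path.dat | grep position; python3 - <<'E'
from h import *
grab('wrist','g1')
p=[proj('g1',(535.5,-83.5,110))];print(p)
u,v=np.round(p[0]).astype(int);y0=max(0,v-60);x0=max(0,u-80);print(x0,y0)
cv2.imwrite('pics/g.png',cv2.resize(cv2.imread('pics/g1.png')[y0:y0+120,x0:x0+160],(800,600),interpolation=cv2.INTER_CUBIC))
E
```

```text
90 [ 5.35989e+02 -8.28460e+01  9.00000e-03  1.09000e-01  3.00000e-03] [  1.1 -56.9   0. ] 1.03
92 [ 5.36108e+02 -8.28220e+01  9.00000e-03  1.06000e-01  3.00000e-03] [  1.2 -56.9   0. ] 1.13
94 [ 5.36227e+02 -8.27970e+01  9.00000e-03  1.02000e-01  3.00000e-03] [  1.4 -56.9   0. ] 1.24
position: [635.7, -68.8, 232.7]
[array([199.34266628, 169.44537262])]
119 109
```

View pics/g.png

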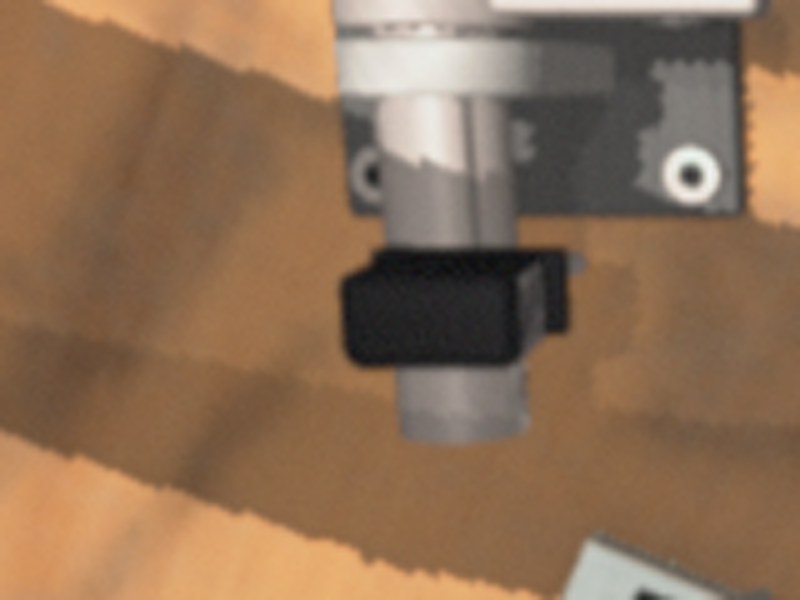

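The clip sits across the pin here, with the grip top at 345–525 and the collar's right end at 568. I'll fit both wrist views jointly.

```bash
python3 - <<'E'
from h import *
from scipy.optimize import least_squares
W=lambda x,y:('e1',np.array((240+x/2.857-.3,60+y/2.857-.3)));G=lambda x,y:('g1',np.array((119+x/5-.4,109+y/5-.4)))
F=R.from_euler('z',24.6,degrees=True)
obs=[(*W(176,142),(-8,8,41)),(*W(272,142),(20,8,41)),(*W(176,197),(-8,-8,41)),(*W(272,197),(20,-8,41)),(*W(155,145),(-11,8,6)),(*W(155,195),(-11,-8,6)),
(*G(344,278),(-8,8,41)),(*G(521,278),(20,8,41)),(*G(344,364),(-8,-8,41)),(*G(521,364),(20,-8,41)),(*G(569,252),(23,8,6)),(*G(569,333),(23,-8,6))]
def res(v):
    Rm=F*R.from_rotvec(v[3:]);return np.concatenate([proj(f,v[:3]+Rm.apply(m))-u for f,u,m in obs])
r=least_squares(res,[535,-84,92,0,0,0]);print(r.x.round(3),F.inv().apply(r.x[:3]-[511.3,-31.6,0]).round(1),np.sqrt(np.mean(r.fun**2)).round(2))
E
```

```text
[ 5.35921e+02 -8.31580e+01  8.77000e+01  3.00000e-03  1.08000e-01
 -1.40000e-02] [  0.9 -57.1  87.7] 0.94
```

The lean is about 0.1 rad, close to the geometric limit of the hole's play (about 0.09) and under the 0.15 allowed. Position and height are within limits, so I'm handing in.

```bash
python3 -c "
from bench import manip
print(manip.get_state()['t'],manip.finish_job())"
```

```text
the job is handed in; nothing more can be done
18.9 None
```

The hairpin clip is threaded through the cross hole, pushed home with its collar on the shank and released, and the job was handed in at 18.9 s. The highest push read was about 12 N. The clip leans about 0.1 rad by my camera fit (limit 0.15), and the hand-in gave no verdict.

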